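Tap a tapered arbor home in the pigment mill

ROBOT

A 7-joint arm with a two-finger parallel gripper is mounted at the origin on a cart in front of the work surface, level with it; the furniture and walls round the work are solid. World frame = base frame: x ahead of the robot, y to its left, z up, the work surface at z = 0. Lengths are in mm, angles in rad, forces in N, time in s.
With the tool pointing down it reaches from about 425 to 875 mm from the base axis. Payload 4.7 kg.
Tool frame: the origin (TCP) lies at the centre of the arm's flange, where the gripper is bolted on; the fingertips stand 173 mm ahead of it and the grasp point (between the pads) lies robot.tcp_to_grasp ahead of it (robot.tcp_to_grasp is the distance from the TCP to the grasp point, in mm); z points along the fingers, y is the line along which they close (so a half turn about z gives the same grasp; the last joint's range is limited). The gripper opens to 85 mm and grips with 20 to 120 N. Pads are 22 mm wide; open, the fingers measure 114 mm over their backs; the gripper's body (76 mm by 85 mm) begins 54 mm behind the grasp point. The pads swing forward as they close: fully open they stand 13 mm farther back than shut.
Start: joints at [1.277, 0.321, -0.07, 1.45, 0.023, 1.371, -0.057], TCP at [196.909, -619.462, 404.749] pointing down, gripper open.
Joint ranges: [-2.86, 2.86], [-0.3, 2.09], [-1.38, 1.24], [0.06, 2.45], [-1.56, 4.7], [0.09, 2.05], [-2.69, 2.69]. Speed limits (rad/s): [2.57, 2.57, 3.14, 3.14, 3.14, 3.14, 3.14].

INTERFACE

Orientations are given as [roll, pitch, yaw] about the fixed x, y, z axes, in that order (R = Rz(yaw) Ry(pitch) Rx(roll)).
In Python, from plant import robot gives the robot as it stands. The module is installed in compiled form; this text tells all that it offers.
- The arm moves only by the shell command python3 -m inch 'ROWS' [FORCE]. ROWS is JSON, a list of rows, each an object with "slide": the shift along the world's x, y, z in mm, a list of three; "spin": the turn about the world's z in degrees; "hand": the opening, from 0 (shut) to 1 (fully open). In form: [{"slide": [tx, ty, tz], "spin": spin, "hand": hand}, ...]. A call has 1 to 20 rows; each row is the pose to reach, as a shift and turn from the pose commanded when the call began; what a row does not reach only later rows make up. A row lasts 1/8 s, in which the tool goes at most 62.5 mm and 10.7 degrees, less where a joint would pass 70% of its speed; a pose out of reach is approached as far as the arm can. A call with a gripper value outside its range is refused whole. The fingers move at their own pace and stop on an object; FORCE is the grip in N (left out, the last holds). Time passes only in rows, so rows that repeat a pose let the fingers close. It gives the time, the measured TCP pose, the force, the opening and the grip force at its end, in the units of the state.
- robot.state(): the state, without advancing time (a new reading comes with each control period).
- robot.capture(name): name is "scene" or "top" or "wrist"; returns a dict with "color" (400x640x3 uint8, red, green, blue), "fx", "fy", "cx", "cy" (pixels), "T" (4x4, takes a point from camera to world coordinates); the wrist camera has in their place "hand_eye" (4x4, takes a point from camera to tool coordinates, whose origin is the TCP and whose axes are the flange's). Camera axes: x right, y down, z forward; pixel columns grow to the right and rows downward; lengths in mm; the calibration is good to about 2 mm. A picture is of the moment at which its call begins: read the wrist's pose just before it. There is no depth.
- robot.sign_off(): hands the job in; it is judged then, once.
Trained networks look in the newest picture that a camera, given by its name, has taken for a name from the list of things; names that differ only in an ending like _2 or _b are one class to them, and where a whole thing is asked for, a point or a joint stands for the part that bears it (a point fixed in the world has none). Each returns a list of dicts, best first, with "confidence" (0 to 1); they miss things now and then, are a little off and sometimes report something else, mostly with a low value. They report only what shows in the picture. A call takes as long as a camera call. They do not tell look-alikes from the thing itself.
- robot.silhouettes(thing, camera): "pixels" (400x640 bool, what is visible of it) and "point" ([row, column] in pixels, amid what is visible of it).
- robot.landmark_of(thing, camera): "point" ([row, column] in pixels: a listed point, or the origin of a listed thing).
The state is a dict: "clock": time; "joint_pos": joint angles; "dq": joint speeds; "joint_torque": joint torques, N m; "position": TCP position; "orientation": TCP orientation; "ft_force": force on the tool from outside, world axes, zero at the start; "moment": the same for the moment, N m; "finger_gap": finger opening in mm; "finger_force": force on a finger pad.
Only numpy, scipy, OpenCV 4.12 (cv2) and the standard library are available. Lean on these libraries where they do the work, as an engineer would, in place of code of your own. Each camera call takes 0.05 s, during which the arm holds its last target. There are 200 camera calls.

TASK

Take the tapered arbor (the one with the plain straight-sided top) out of the wooden rack, set its shank in the taper socket of the pigment mill and let go. Then hold the wooden tamper by its handle and tap the arbor down with at least two separate taps, until it goes no further and the last tap lands solid: about 20 N, never over 27 N. Stand the tamper upright on the table again, well clear of the mill, and leave the other things where they are.

Things in the scene. Friction and masses are not known exactly. Their poses are not given: they have to be found in the camera images.
- arbor: Upright steel arbor, 102 mm tall, about 250 g. Origin: centre of the lower end, z up. Shank tapers from 17 mm across at the end to 27 mm at 52 mm up; flange 38 mm across at 54-58 mm; straight grip body 30 mm across at 58-94 mm (grasp here, fingertips above the flange); flat top 27 mm across. Starts in either hole of the rack, hanging by its flange.
- arbor_top (a point): Centre of the arbor's flat top, where it is tapped; 102 mm above the arbor's origin.
- plug: Steel blanking plug in the other hole of the rack, not needed: same flange, thin neck and a rounded mushroom top 41 mm across, 95 mm tall. Origin: centre of its lower end.
- rack: Fixed wooden block 56 x 114 x 62 mm (x, y, z) with two square through holes of 31 mm along its y axis, 29 mm either side of the middle. Origin: centre of its underside.
- mill: Small grey bench pigment mill, fixed: housing 104 x 120 mm, 45 mm high (controls on the -x face), with an upright dark steel nose, a tube 56 mm outside, 43 mm inside, rim at 106 mm. Origin: centre of its underside. The sleeve in the nose resists with 10 N of dry friction, stays where left, and sinks with the arbor by 2 to 10 mm (differs each run) until a rigid stop, where the force climbs at once.
- mouth (a point): Centre of the nose's rim, 106 mm above the table. In it, 4 to 19 mm down (not measured), begins the steel taper sleeve: bore 24 mm across at the top, 16 mm at its lower end 40 mm below, the arbor's own taper. A dropped-in arbor sits with its lower end 39 to 55 mm below the rim; driven home, 50 to 58 mm. No turning needed.
- tamper: Turned light-wood tamper standing upright on its flat round face, 100 mm tall, 250 g. Origin: centre of the flat face, z up to the handle. Head 42 mm across from 0 to 32 mm, handle 24 mm across from 44 to 90 mm, small knob 30 mm across above it. Hold it by the handle (about 72 mm up), tap with the flat face.
- flat_can: Bystander: flat grey metal can with two screw caps, 29 x 47 x 63 mm. Origin: centre of its underside.
- dropper_bottle: Bystander: small white dropper bottle, 23 x 37 mm. Origin: centre of its underside.
- small_jar: Bystander: small glass jar with dark lid, 41 x 50 mm. Origin: centre of its underside.
- brown_jar: Bystander: glass jar with lid, 55 x 65 mm. Origin: centre of its underside.
- tube_red: Bystander: paint tube lying flat, 27 x 100 x 19 mm. Origin: centre of its underside.
Things that resemble listed ones, but are neither listed nor needed, are in the scene too. What is shaped like the arbor but blue or yellow is not meant.

How it is judged:
By the outcome, as a careful person would: the job done as asked, in the order asked, and still so for the second after the job is handed in, with the robot touching nothing.
It also fails if it takes over 58 s, if anything falls off the work surface, if the arm or the gripper's body presses on something with over 40 N, if the wrist force passes 120 N, or if a joint passes its speed limit or range.

## Working session

There is one attempt and no reset: what is moved stays moved. The work goes in short steps, Python scripts to look and compute and a shell command to move; the robot and the scene stay as the last step left them, time stands still between calls to the robot, and variables do not carry over. Pictures are saved under pics/ and viewed, at most 13 in all, crops included, and the job is handed in when it is done.

```bash
mkdir -p pics
cat > h.py <<'E'
import numpy as np, cv2
from plant import robot
def cap(n):
    s=robot.state(); c=robot.capture(n)
    if 'T' not in c:
        from scipy.spatial.transform import Rotation as R
        T=np.eye(4); T[:3,:3]=R.from_euler('xyz',s['orientation']).as_matrix(); T[:3,3]=s['position']
        c['T']=T@np.array(c['hand_eye'])
    c['T']=np.array(c['T']); return c
def ray(c,p):
    d=c['T'][:3,:3]@np.array([(p[1]-c['cx'])/c['fx'],(p[0]-c['cy'])/c['fy'],1]); return c['T'][:3,3],d
def at_z(c,p,z):
    o,d=ray(c,p); return o+d*(z-o[2])/d[2]
def tri(rs):
    A=0;b=0
    for o,d in rs:
        d=d/np.linalg.norm(d);P=np.eye(3)-np.outer(d,d);A=A+P;b=b+P@o
    return np.linalg.solve(A,b)
def save(c,n): cv2.imwrite('pics/'+n,c['color'][:,:,::-1])
E
python3 - <<'E'
from h import *
print(robot.tcp_to_grasp,robot.state())
cs={n:cap(n) for n in('scene','top')}
for n in cs: save(cs[n],n+'0.png'); print(n,cs[n]['T'].round(2).tolist(),cs[n]['fx'])
for t,z in [('arbor_top',107),('arbor',5),('plug',5),('rack',0),('mill',0),('mouth',106),('tamper',0)]:
  for n in cs:
    for r in robot.landmark_of(t,n)[:3]: print(t,n,round(r['confidence'],2),np.round(r['point']),at_z(cs[n],r['point'],z).round())
E
```

```text
154.70000000000002 {'clock': 0.0, 'joint_pos': array([ 1.27714913,  0.32181192, -0.07008904,  1.45166976,  0.0225978 ,
        1.37080561, -0.05689652]), 'dq': array([ 0.0006437 ,  0.00016062, -0.00063604, -0.00010793, -0.00034416,
        0.00056865, -0.00021034]), 'joint_torque': array([ 1.58454761e-03, -4.93581676e+01, -3.81489471e-01, -3.14341772e+01,
        1.28546500e-02,  1.13938685e-02,  2.47265342e-05]), 'position': array([ 196.80197659, -619.27234125,  403.63304746]), 'orientation': array([-3.13968746e+00,  9.53586945e-05,  3.07784869e-01]), 'ft_force': array([ 0.50396703,  0.15843323, -0.40864467]), 'moment': array([-0.01385915, -0.06884989, -0.00301931]), 'finger_force': 0.0, 'finger_gap': 85.69006747894075}
scene [[-0.71, -0.4, 0.57, -53.36], [-0.7, 0.4, -0.59, 403.86], [0.01, -0.82, -0.57, 665.37], [0.0, 0.0, 0.0, 1.0]] 480.66771192917315
top [[0.03, -0.98, 0.19, 378.34], [-1.0, -0.03, 0.02, -228.02], [-0.01, -0.19, -0.98, 956.12], [0.0, 0.0, 0.0, 1.0]] 404.8862288986483
arbor_top scene 0.83 [189. 280.] [ 596. -150.  107.]
arbor_top scene 0.58 [204. 261.] [584. -87. 10
[... 167 characters left out ...]
0.22 [306. 333.] [353. -59.   5.]
arbor top 0.76 [179. 364.] [ 617. -318.    5.]
arbor top 0.75 [182. 301.] [ 606. -167.    5.]
arbor top 0.58 [285. 317.] [ 364. -213.    5.]
plug scene 0.52 [200. 272.] [ 691. -204.    5.]
plug top 0.71 [179. 344.] [ 616. -272.    5.]
rack scene 0.68 [199. 322.] [ 613. -299.    0.]
rack top 0.98 [183. 353.] [ 609. -294.    0.]
mill scene 0.71 [264. 307.] [ 472. -108.    0.]
mill top 0.82 [240. 276.] [ 464. -113.    0.]
mouth scene 0.61 [219. 311.] [ 475. -122.  106.]
mouth top 0.62 [234. 269.] [ 467. -111.  106.]
tamper scene 0.74 [236. 361.] [ 455. -257.    0.]
tamper scene 0.47 [200. 320.] [ 616. -295.    0.]
tamper top 0.65 [246. 347.] [ 455. -281.    0.]
```

Run:
```python
import cv2
s=cv2.imread('pics/scene0.png')[120:340,180:480]; t=cv2.imread('pics/top0.png')[110:330,200:500]
cv2.imwrite('pics/a.png',cv2.resize(s,None,fx=2.6,fy=2.6,interpolation=2)); cv2.imwrite('pics/b.png',cv2.resize(t,None,fx=2.6,fy=2.6,interpolation=2))
```

```text
(no output)
```

View pics/a.png

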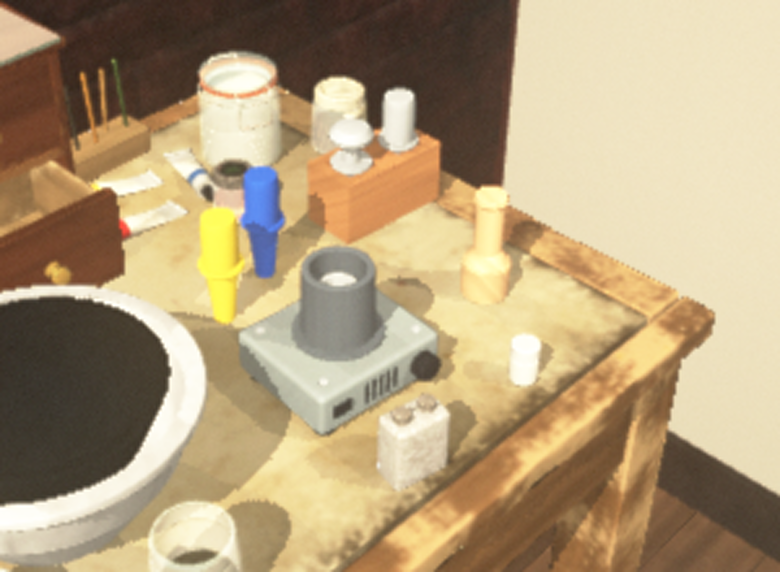

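View pics/b.png

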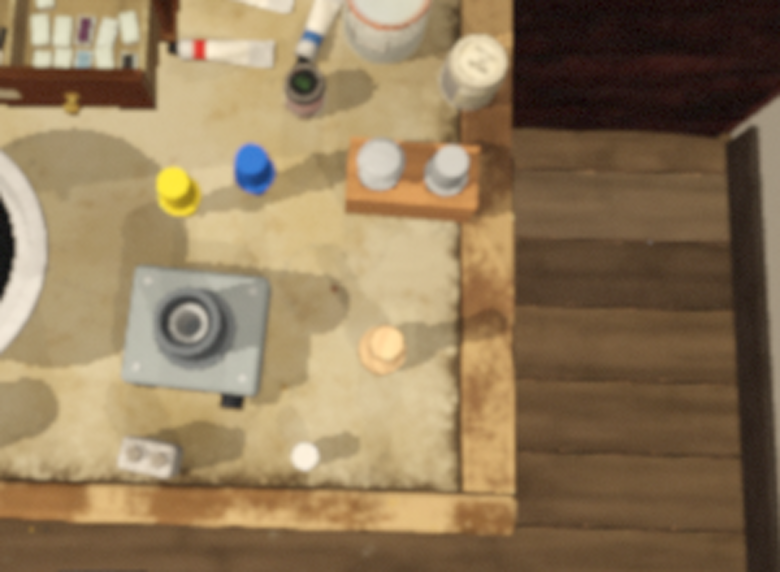

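The images show the arbor at the right (−y) end of the rack, about (373,172) in top and (333,157) in scene, with the mushroom plug to its left. The mill nose is near (272,234) in top and the tamper near (347,245). I'll move over the arbor and look with the wrist camera.

```bash
python3 -m inch '[{"slide":[55,38,0],"spin":9,"hand":1},{"slide":[110,76,0],"spin":18,"hand":1},{"slide":[165,114,0],"spin":27,"hand":1},{"slide":[215,150,0],"spin":36,"hand":0.85},{"slide":[265,185,0],"spin":45,"hand":0.85},{"slide":[315,220,0],"spin":54,"hand":0.85},{"slide":[355,245,0],"spin":63,"hand":0.85},{"slide":[355,285,0],"spin":72,"hand":0.85},{"slide":[355,285,0],"spin":72,"hand":0.85},{"slide":[355,285,0],"spin":72,"hand":0.85},{"slide":[355,285,0],"spin":72,"hand":0.85}]' 60
python3 - <<'E'
from h import *
print(robot.state()['position'],robot.state()['orientation'])
c=cap('wrist'); save(c,'w0.png'); print(c['T'].round(2).tolist())
for t,z in [('arbor_top',110),('arbor',8),('plug',8),('rack',0),('tamper',0),('mouth',106)]:
    for r in robot.landmark_of(t,'wrist')[:3]: print(t,round(r['confidence'],2),np.round(r['point']),at_z(c,r['point'],z).round(1))
E
```

```text
clock: 2.17
position: [551.1, -336.2, 404.8]
orientation: [-3.141, 0.001, 1.561]
ft_force: [0.2, 0.0, 0.4]
finger_gap: 72.7
finger_force: 0.0
[ 551.12162256 -336.21766852  404.75919606] [-3.14140557e+00  8.90274380e-04  1.56119921e+00]
[[1.0, -0.01, -0.0, 552.51], [-0.01, -0.95, -0.32, -255.02], [-0.0, 0.32, -0.95, 373.8], [0.0, 0.0, 0.0, 1.0]]
arbor_top 0.93 [183. 389.] [ 610.5 -327.4  110. ]
arbor_top 0.61 [180. 455.] [ 666.6 -325.2  110. ]
arbor 0.67 [162. 369.] [ 607.9 -329.6    8. ]
plug 0.98 [108. 373.] [ 610.3 -269.7    8. ]
rack 0.78 [133. 373.] [ 612.2 -297.6    0. ]
tamper 0.84 [114. 240.] [ 460.5 -274.9    0. ]
```

View pics/w0.png

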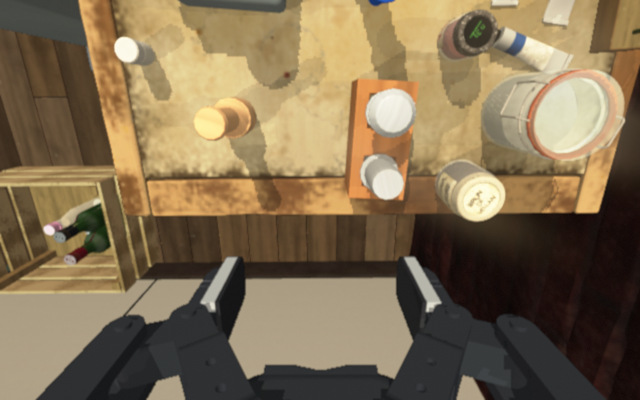

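The wrist view shows the arbor's flat top at (383,180), the plug at (390,112) and the tamper at (215,122). This matches the networks: arbor at about (610,−329). Next I'll descend and grip.

```bash
python3 -m inch '[{"slide":[40,5,0],"spin":0.5,"hand":0.65},{"slide":[59,7,-40],"spin":0.5,"hand":0.65},{"slide":[59,7,-90],"spin":0.5,"hand":0.65},{"slide":[59,7,-130],"spin":0.5,"hand":0.65},{"slide":[59,7,-150],"spin":0.5,"hand":0.65},{"slide":[59,7,-162],"spin":0.5,"hand":0.65},{"slide":[59,7,-162],"spin":0.5,"hand":0.65},{"slide":[59,7,-162],"spin":0.5,"hand":0.65}]'
python3 - <<'E'
from h import *
print(robot.state()['position'],robot.state()['ft_force'])
c=cap('wrist'); save(c,'w1.png')
for n in ('wrist','scene','top'):
  if n!='wrist': c=cap(n)
  for t,z in [('arbor_top',110),('mouth',106)]:
    for r in robot.landmark_of(t,n)[:2]: print(n,t,round(r['confidence'],2),np.round(r['point']),at_z(c,r['point'],z).round(1))
E
```

```text
clock: 3.52
position: [611.6, -327.7, 244.6]
orientation: [3.139, 0.001, 1.573]
ft_force: [0.3, 0.2, 1.0]
finger_gap: 55.6
finger_force: 0.0
[ 611.59129516 -327.70742638  244.64850932] [0.30577193 0.15416764 1.03238822]
wrist arbor_top 0.75 [318. 314.] [ 609.9 -329.   110. ]
wrist arbor_top 0.73 [250. 462.] [ 663.4 -299.5  110. ]
scene arbor_top 0.83 [157. 333.] [ 608.9 -327.5  110. ]
scene arbor_top 0.63 [190. 284.] [ 583.1 -149.9  110. ]
scene mouth 0.94 [219. 309.] [ 479.3 -121.   106. ]
top arbor_top 0.58 [178. 267.] [ 588.1 -101.   110. ]
top arbor_top 0.55 [170. 294.] [ 608.1 -158.7  110. ]
top mouth 0.9 [233. 268.] [ 469.  -108.9  106. ]
```

View pics/w1.png

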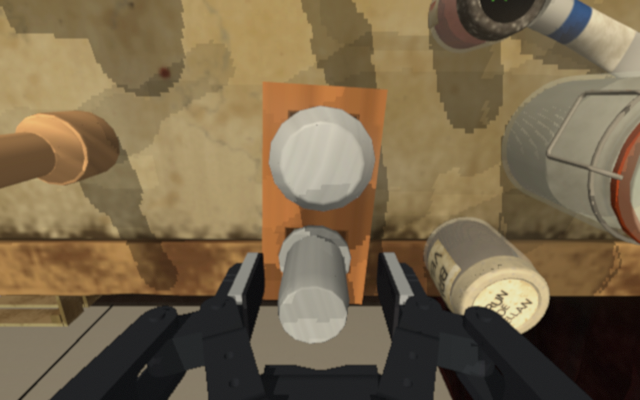

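The arbor at (313,310) sits between the pads, clear of the cream jar. Now I'll grip it, lift, and stop short of the mill to look into the mouth.

```bash
python3 -m inch '[{"slide":[0,0,0],"spin":0,"hand":0.2},{"slide":[0,0,0],"spin":0,"hand":0.2},{"slide":[0,0,0],"spin":0,"hand":0.2},{"slide":[0,0,0],"spin":0,"hand":0.2},{"slide":[0,0,20],"spin":0,"hand":0.2},{"slide":[0,0,55],"spin":0,"hand":0.2},{"slide":[0,0,100],"spin":0,"hand":0.2},{"slide":[0,0,135],"spin":0,"hand":0.2},{"slide":[-40,35,135],"spin":0,"hand":0.2},{"slide":[-80,70,135],"spin":0,"hand":0.2},{"slide":[-120,105,135],"spin":0,"hand":0.2},{"slide":[-140,129,135],"spin":0,"hand":0.2},{"slide":[-140,129,135],"spin":0,"hand":0.2},{"slide":[-140,129,135],"spin":0,"hand":0.2},{"slide":[-140,129,135],"spin":0,"hand":0.2}]' 60
python3 - <<'E'
from h import *
s=robot.state();print(s['position'],s['ft_force'],s['orientation'])
c=cap('wrist'); save(c,'w2.png'); save(cap('scene'),'s2.png')
for n in ('wrist','scene','top'):
  if n!='wrist': c=cap(n)
  for t,z in [('arbor_top',s['position'][2]-133),('arbor',s['position'][2]-235),('mouth',106)]:
    for r in robot.landmark_of(t,n)[:3]: print(n,t,round(r['confidence'],2),np.round(r['point'],1),at_z(c,r['point'],z).round(1))
E
python3 -c "
import cv2,numpy as np
a=cv2.imread('pics/w2.png');b=cv2.imread('pics/s2.png')
b=cv2.resize(b[110:310,200:400],(400,400));cv2.imwrite('pics/c.png',np.hstack([a[:,120:520],b]))"
```

```text
clock: 5.85
position: [471.3, -199.2, 377.9]
orientation: [3.141, -0.0, 1.572]
ft_force: [-0.3, -1.5, -3.8]
finger_gap: 28.4
finger_force: 60.4
[ 471.34692411 -199.22579267  377.88423764] [-0.26287878 -1.46200764 -3.7532934 ] [ 3.14101547e+00 -1.63419642e-04  1.57244898e+00]
wrist arbor_top 0.95 [ 60.4 486.8] [ 520.8 -108.2  244.9]
wrist arbor_top 0.78 [319.1 319.8] [ 471.7 -199.6  244.9]
wrist arbor_top 0.64 [154.1 498.9] [ 529.3 -135.9  244.9]
wrist arbor 0.94 [ 72.9 433.2] [ 538.9 -105.3  142.9]
wrist arbor 0.8 [137.4 450.4] [ 554.1 -143.2  142.9]
wrist arbor 0.59 [221.8 320.7] [ 472.2 -200.7  142.9]
wrist mouth 0.71 [ 89.4 319.2] [ 471. -114.  106.]
scene arbor_top 0.95 [139.1 343.9] [ 479.1 -213.9  244.9]
scene arbor_top 0.69 [187.7 280.1] [438.5 -16.1 244.9]
scene arbor_top 0.62 [202.4 262.4] [426.9  30.6 244.9]
scene arbor 0.96 [223. 283.] [467.9 -44.4 142.9]
scene arbor 0.75 [238.6 265.5] [456.3   6.4 142.9]
scene arbor 0.7 [190.6 340. ] [ 466.9 -194.7  142.9]
scene mouth 0.74 [218. 310.] [ 479.6 -123.9  106. ]
scene mouth 0.5 [265.6 381.5] [ 296.1 -114.7  106. ]
```

View pics/c.png

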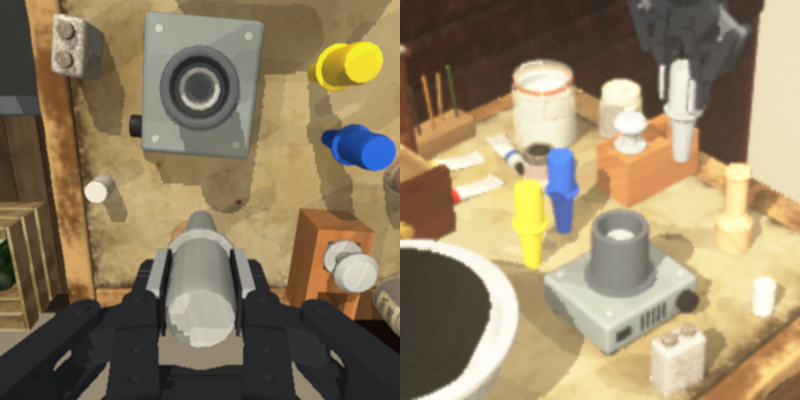

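The arbor is held upright at (320,320). The mill mouth shows clearly at (320,89) in the wrist picture, with the bright sleeve ring inside it. I'll fit the circles to refine the position.

Run:
```python
from h import *
c=cap('wrist'); 
sil=robot.silhouettes('mill','wrist'); print([(r['confidence'],r['point']) for r in sil][:2])
y0,x0,k=30,255,4
g=cv2.resize(cv2.cvtColor(c['color'][y0:160,x0:385],cv2.COLOR_RGB2GRAY),None,fx=k,fy=k,interpolation=2)
P=lambda q:np.array([(q[1]+.5)/k-.5+y0,(q[0]+.5)/k-.5+x0])
h=cv2.HoughCircles(cv2.GaussianBlur(g,(7,7),2),cv2.HOUGH_GRADIENT,1,8,param1=80,param2=30,minRadius=40,maxRadius=180)
vis=cv2.cvtColor(g,cv2.COLOR_GRAY2BGR)
for q in h[0][:8]:
    p=P(q); print(p.round(1),'r',q[2]/k,at_z(c,p,106).round(1),'z90',at_z(c,p,94).round(1)); cv2.circle(vis,(int(q[0]),int(q[1])),int(q[2]),(0,0,255),1)
# projected model for landmark estimate
def proj(X):
    X=np.linalg.inv(c['T'])@np.r_[X,1]; return X[0]/X[2]*c['fx']+c['cx'],X[1]/X[2]*c['fy']+c['cy']
t=np.linspace(0,6.28,90)
for r,z in((28,106),(21.5,106),(12,94)):
    pts=[[int((u-x0+.5)*k),int((v-y0+.5)*k)] for u,v in (proj([471+r*np.cos(a),-113+r*np.sin(a),z]) for a in t)]
    cv2.polylines(vis,[np.array(pts)],True,(0,255,0),1)
cv2.imwrite('pics/d.png',vis)
```

```text
[(0.73, [83.6, 321.3])]
[ 89.2 321.5] r 21.8 [ 472.  -113.2  106. ] z90 [ 472.1 -113.    94. ]
[ 90.8 320. ] r 19.9 [ 471.  -114.2  106. ] z90 [ 470.9 -114.    94. ]
[ 87.5 320. ] r 19.625 [ 470.9 -112.   106. ] z90 [ 470.9 -111.7   94. ]
[ 89.2 318.2] r 21.975 [ 469.7 -113.2  106. ] z90 [ 469.6 -113.    94. ]
[ 86.8 318. ] r 17.75 [ 469.5 -111.5  106. ] z90 [ 469.4 -111.2   94. ]
[ 86.5 322. ] r 17.55 [ 472.4 -111.3  106. ] z90 [ 472.4 -111.    94. ]
```

View pics/d.png

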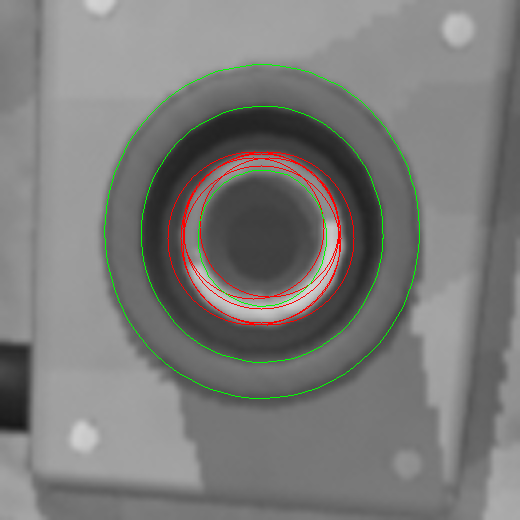

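The model circles at (471,−113) overlay the rim exactly. I'll carry the arbor over and enter the nose slightly, above the sleeve.

```bash
python3 -m inch '[{"slide":[-0.5,40,0],"spin":0,"hand":0.2},{"slide":[-0.5,75,0],"spin":0,"hand":0.2},{"slide":[-0.5,87,0],"spin":0,"hand":0.2},{"slide":[-0.5,87,0],"spin":0,"hand":0.2},{"slide":[-0.5,87,-20],"spin":0,"hand":0.2},{"slide":[-0.5,87,-38],"spin":0,"hand":0.2},{"slide":[-0.5,87,-38],"spin":0,"hand":0.2},{"slide":[-0.5,87,-38],"spin":0,"hand":0.2}]'
python3 - <<'E'
from h import *
s=robot.state();print(s['position'],s['ft_force'])
c=cap('wrist');d=cap('scene')
def proj(c,X):
    X=np.linalg.inv(c['T'])@np.r_[X,1]; return X[0]/X[2]*c['fx']+c['cx'],X[1]/X[2]*c['fy']+c['cy']
out=[]
for c,b in((c,0),(d,1)):
    im=c['color'][:,:,::-1].copy(); t=np.linspace(0,6.28,90)
    k=3; im=cv2.resize(im,None,fx=k,fy=k,interpolation=2)
    u,v=proj(c,[471,-113,110]); 
    for r,z in((28,106),(21.5,106)):
        cv2.polylines(im,[np.array([[int((q[0]+.5)*k),int((q[1]+.5)*k)] for q in (proj(c,[471+r*np.cos(a),-113+r*np.sin(a),z]) for a in t)])],True,(0,255,0),1)
    x,y=int(u*k),int(v*k); x=min(max(x,190),1730); y=min(max(y,200),1000); out.append(im[y-200:y+200,x-190:x+190])
cv2.imwrite('pics/e.png',np.hstack(out))
E
```

```text
clock: 7.6
position: [470.6, -112.0, 340.0]
orientation: [3.141, -0.0, 1.572]
ft_force: [-0.3, -0.6, -2.8]
finger_gap: 28.6
finger_force: 60.3
[ 470.60823332 -111.96930395  340.01530567] [-0.32708229 -0.59076775 -2.81421899]
```

View pics/e.png

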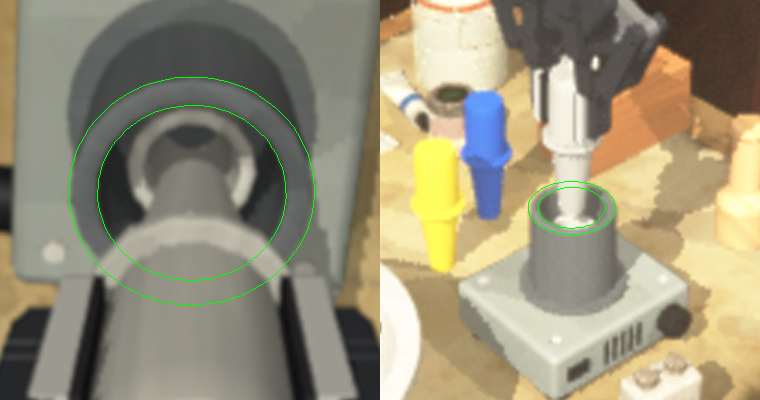

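The end of the arbor is centred in the nose in both views (wrist panel (190,165), scene panel (570,190)). I'll lower it to just above seating.

```bash
python3 -m inch '[{"slide":[0,0,-10],"spin":0,"hand":0.2},{"slide":[0,0,-18],"spin":0,"hand":0.2},{"slide":[0,0,-25],"spin":0,"hand":0.2},{"slide":[0,0,-31],"spin":0,"hand":0.2},{"slide":[0,0,-34],"spin":0,"hand":0.2}]'; python3 -m inch '[{"slide":[0,0,-2],"spin":0,"hand":0.2},{"slide":[0,0,-4],"spin":0,"hand":0.2},{"slide":[0,0,-4],"spin":0,"hand":0.2}]'
```

```text
clock: 8.32
position: [470.3, -111.4, 305.2]
orientation: [-3.141, -0.0, 1.573]
ft_force: [0.3, 0.0, -3.2]
finger_gap: 28.6
finger_force: 60.4
clock: 8.7
position: [470.4, -111.5, 301.8]
orientation: [3.141, 0.0, 1.573]
ft_force: [0.0, 1.1, -2.5]
finger_gap: 29.0
finger_force: 60.4
```

```bash
for i in 1; do python3 -m inch '[{"slide":[0,0,-2],"spin":0,"hand":0.2},{"slide":[0,0,-3],"spin":0,"hand":0.2},{"slide":[0,0,-3],"spin":0,"hand":0.2}]'; done
```

```text
clock: 9.07
position: [470.4, -111.5, 298.7]
orientation: [-3.142, -0.0, 1.573]
ft_force: [-0.5, 0.4, -2.3]
finger_gap: 29.0
finger_force: 60.4
```

```bash
python3 -m inch '[{"slide":[0,0,-2],"spin":0,"hand":0.2},{"slide":[0,0,-3],"spin":0,"hand":0.2},{"slide":[0,0,-3],"spin":0,"hand":0.2}]'
```

```text
clock: 9.45
position: [470.4, -111.6, 295.6]
orientation: [-3.141, 0.0, 1.573]
ft_force: [0.9, 0.0, -3.2]
finger_gap: 28.9
finger_force: 60.4
```

```bash
python3 -m inch '[{"slide":[0,0,-2],"spin":0,"hand":0.2},{"slide":[0,0,-2.5],"spin":0,"hand":0.2},{"slide":[0,0,-2.5],"spin":0,"hand":0.2}]'
```

```text
clock: 9.82
position: [470.4, -111.6, 293.2]
orientation: [3.141, 0.0, 1.573]
ft_force: [0.1, -1.7, -3.2]
finger_gap: 29.0
finger_force: 60.4
```

```bash
python3 -m inch '[{"slide":[0,0,-1],"spin":0,"hand":0.2},{"slide":[0,0,-2],"spin":0,"hand":0.2},{"slide":[0,0,-2],"spin":0,"hand":0.2}]'
```

```text
clock: 10.2
position: [470.4, -111.7, 291.2]
orientation: [3.141, 0.0, 1.573]
ft_force: [0.4, -2.7, -2.6]
finger_gap: 28.9
finger_force: 60.5
```

```bash
python3 -m inch '[{"slide":[0,-0.7,0],"spin":0,"hand":0.2},{"slide":[0,-0.7,0],"spin":0,"hand":0.6},{"slide":[0,-0.7,0],"spin":0,"hand":0.6},{"slide":[0,-0.7,0],"spin":0,"hand":0.6},{"slide":[0,-0.7,15],"spin":0,"hand":0.6},{"slide":[0,-0.7,40],"spin":0,"hand":0.6},{"slide":[0,-0.7,85],"spin":0,"hand":0.6},{"slide":[-3,-50,115],"spin":0,"hand":0.6},{"slide":[-6,-100,115],"spin":0,"hand":0.6},{"slide":[-10,-150,115],"spin":0,"hand":0.6},{"slide":[-10,-200,115],"spin":0,"hand":0.6},{"slide":[-10,-228,115],"spin":0,"hand":0.6},{"slide":[-10,-228,115],"spin":0,"hand":0.6},{"slide":[-10,-228,115],"spin":0,"hand":0.6},{"slide":[-10,-228,115],"spin":0,"hand":0.6}]'
python3 - <<'E'
from h import *
s=robot.state();print(s['position'],s['ft_force'])
cs={n:cap(n) for n in('wrist','scene','top')}
im=[]
def proj(c,X):
    X=np.linalg.inv(c['T'])@np.r_[X,1]; return X[0]/X[2]*c['fx']+c['cx'],X[1]/X[2]*c['fy']+c['cy']
for n,c in cs.items():
  save(c,n+'3.png')
  for t,z in [('tamper',0),('arbor_top',155),('arbor',54)]:
    for r in robot.landmark_of(t,n)[:3]: print(n,t,round(r['confidence'],2),np.round(r['point'],1),at_z(c,r['point'],z).round(1))
w=cs['wrist']['color'][:,:,::-1].copy()
for r,z in((21,32),(12,60),(15,100)):
    cv2.polylines(w,[np.array([[int(a) for a in proj(cs['wrist'],[459+r*np.cos(q),-276+r*np.sin(q),z])] for q in np.linspace(0,6.28,60)])],True,(0,255,0),1)
b=cs['scene']['color'][:,:,::-1][130:330,210:410]
cv2.imwrite('pics/f.png',np.hstack([w[:,120:520],cv2.resize(b,(400,400),interpolation=2)]))
E
```

```text
clock: 12.08
position: [460.9, -337.9, 406.8]
orientation: [3.141, 0.0, 1.576]
ft_force: [0.1, -0.2, -0.0]
finger_gap: 51.4
finger_force: 0.0
[ 460.94243356 -337.89268608  406.82061151] [ 0.05584746 -0.15390672 -0.01075018]
wrist tamper 0.8 [113.2 318.7] [ 459.4 -276.1    0. ]
scene tamper 0.85 [230.9 364.2] [ 460.9 -275.8    0. ]
scene arbor_top 0.7 [202.1 265.6] [526.1 -54.1 155. ]
scene arbor_top 0.69 [202.3 310.9] [ 466.4 -113.2  155. ]
scene arbor_top 0.68 [187.3 282. ] [ 542.1 -109.4  155. ]
scene arbor 0.67 [300.1 339.9] [324.8 -43.   54. ]
scene arbor 0.59 [223.  283.3] [ 556.2 -121.1   54. ]
scene arbor 0.56 [240.  265.1] [540.2 -57.7  54. ]
top tamper 0.49 [247.2 346.4] [ 452.6 -279.5    0. ]
top arbor_top 0.69 [173.2 296.5] [ 588.4 -167.   155. ]
top arbor_top 0.67 [181.2 267.2] [ 570.1 -107.9  155. ]
top arbor_top 0.64 [228.  266.5] [ 474.3 -111.6  155. ]
top arbor 0.77 [234.2 273.5] [ 472.9 -113.3   54. ]
top arbor 0.69 [195.6 275. ] [ 561.  -112.4   54. ]
top arbor 0.67 [180.8 301.2] [ 597.1 -170.8   54. ]
```

View pics/f.png

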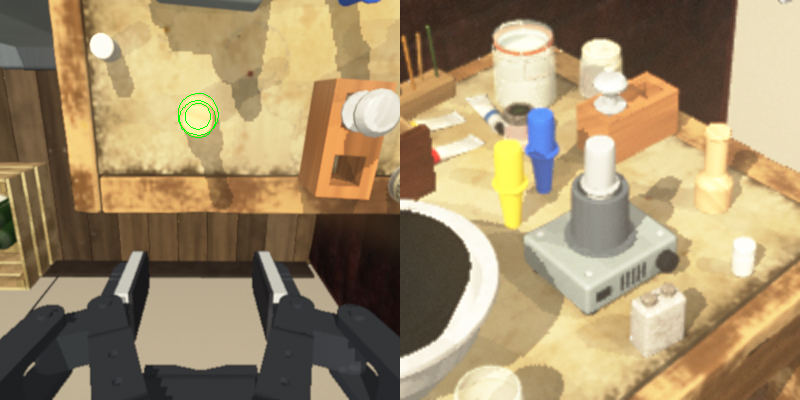

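The arbor stands upright in the socket (scene panel (600,165)). The tamper stands at (459.5,−276), where the overlay fits. Next I'll pick up the tamper.

```bash
python3 -m inch '[{"slide":[-1,30,0],"spin":0,"hand":0.6},{"slide":[-1,55,-20],"spin":0,"hand":0.6},{"slide":[-1.5,62,-60],"spin":0,"hand":0.6},{"slide":[-1.5,62,-110],"spin":0,"hand":0.6},{"slide":[-1.5,62,-150],"spin":0,"hand":0.6},{"slide":[-1.5,62,-172],"spin":0,"hand":0.6},{"slide":[-1.5,62,-179],"spin":0,"hand":0.6},{"slide":[-1.5,62,-179],"spin":0,"hand":0.6},{"slide":[-1.5,62,-179],"spin":0,"hand":0.1},{"slide":[-1.5,62,-179],"spin":0,"hand":0.1},{"slide":[-1.5,62,-179],"spin":0,"hand":0.1},{"slide":[-1.5,62,-179],"spin":0,"hand":0.1},{"slide":[-1.5,62,-179],"spin":0,"hand":0.1}]' 100
```

```text
clock: 14.3
position: [459.1, -277.8, 228.5]
orientation: [3.141, 0.001, 1.573]
ft_force: [-3.0, 0.2, 6.8]
finger_gap: 22.8
finger_force: 92.4
```

```bash
python3 -m inch '[{"slide":[0,0,30],"spin":0,"hand":0.1},{"slide":[0,0,80],"spin":0,"hand":0.1},{"slide":[0,0,135],"spin":0,"hand":0.1},{"slide":[0,0,175],"spin":0,"hand":0.1},{"slide":[4,50,178],"spin":0,"hand":0.1},{"slide":[8,100,178],"spin":0,"hand":0.1},{"slide":[12,145,178],"spin":0,"hand":0.1},{"slide":[12,163,178],"spin":0,"hand":0.1},{"slide":[12,163,178],"spin":0,"hand":0.1},{"slide":[12,163,178],"spin":0,"hand":0.1},{"slide":[12,163,178],"spin":0,"hand":0.1}]'
python3 - <<'E'
from h import *
s=robot.state();print(s['position'],s['ft_force'])
c=cap('scene');save(c,'s4.png')
b=c['color'][:,:,::-1][80:280,210:410]; w=cap('wrist')['color'][:,:,::-1]
cv2.imwrite('pics/g.png',np.hstack([w[:,120:520],cv2.resize(b,(400,400),interpolation=2)]))
E
```

```text
clock: 15.68
position: [470.7, -116.3, 405.0]
orientation: [-3.141, -0.0, 1.57]
ft_force: [0.6, 0.6, -2.7]
finger_gap: 22.8
finger_force: 93.5
[ 470.70525969 -116.2970504   404.98618155] [ 0.55872376  0.61942131 -2.69934294]
```

View pics/g.png

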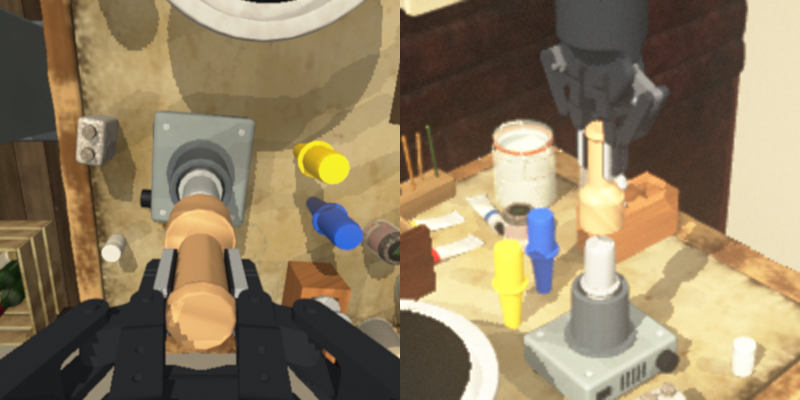

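The tamper is held straight above the arbor. In hand the resting force is −2.7 N, so contact force ≈ Fz + 2.7. I'll approach slowly.

```bash
python3 -m inch '[{"slide":[0,1.5,-8],"spin":0,"hand":0.1},{"slide":[0,1.5,-13],"spin":0,"hand":0.1},{"slide":[0,1.5,-16],"spin":0,"hand":0.1},{"slide":[0,1.5,-18],"spin":0,"hand":0.1},{"slide":[0,1.5,-18],"spin":0,"hand":0.1}]'; python3 -m inch '[{"slide":[0,0,-1],"spin":0,"hand":0.1},{"slide":[0,0,-2],"spin":0,"hand":0.1},{"slide":[0,0,-2],"spin":0,"hand":0.1}]'
```

```text
clock: 16.4
position: [470.9, -112.9, 387.1]
orientation: [-3.141, 0.0, 1.573]
ft_force: [-0.3, -0.3, -3.6]
finger_gap: 22.8
finger_force: 93.6
clock: 16.77
position: [470.9, -113.0, 385.2]
orientation: [3.142, 0.0, 1.573]
ft_force: [0.2, -0.1, -3.1]
finger_gap: 23.2
finger_force: 93.6
```

```bash
python3 -m inch '[{"slide":[0,0,-1],"spin":0,"hand":0.1},{"slide":[0,0,-2],"spin":0,"hand":0.1},{"slide":[0,0,-2],"spin":0,"hand":0.1}]'
```

```text
clock: 17.15
position: [471.1, -113.0, 383.8]
orientation: [3.141, 0.0, 1.573]
ft_force: [-0.3, 1.1, 0.6]
finger_gap: 22.9
finger_force: 93.5
```

Contact. I'll press on in small steps.

```bash
python3 -m inch '[{"slide":[0,0,-0.5],"spin":0,"hand":0.1},{"slide":[0,0,-1],"spin":0,"hand":0.1},{"slide":[0,0,-1],"spin":0,"hand":0.1}]'
```

```text
clock: 17.52
position: [471.1, -112.9, 382.5]
orientation: [3.141, 0.0, 1.573]
ft_force: [-0.9, 0.4, 3.5]
finger_gap: 23.0
finger_force: 93.7
```

```bash
python3 -m inch '[{"slide":[0,0,-0.5],"spin":0,"hand":0.1},{"slide":[0,0,-1],"spin":0,"hand":0.1},{"slide":[0,0,-1],"spin":0,"hand":0.1}]'
```

```text
clock: 17.9
position: [471.0, -113.0, 381.3]
orientation: [3.141, 0.0, 1.573]
ft_force: [0.3, -0.3, 2.3]
finger_gap: 23.0
finger_force: 93.7
```

It sinks at about 5–9 N contact. I'll end tap 1, lift clear, and come back for tap 2.

```bash
python3 -m inch '[{"slide":[0,0,3],"spin":0,"hand":0.1},{"slide":[0,0,8],"spin":0,"hand":0.1},{"slide":[0,0,8],"spin":0,"hand":0.1},{"slide":[0,0,4],"spin":0,"hand":0.1},{"slide":[0,0,2],"spin":0,"hand":0.1},{"slide":[0,0,1],"spin":0,"hand":0.1},{"slide":[0,0,0.5],"spin":0,"hand":0.1},{"slide":[0,0,0],"spin":0,"hand":0.1},{"slide":[0,0,0],"spin":0,"hand":0.1}]'
```

```text
clock: 19.02
position: [471.0, -113.0, 381.4]
orientation: [3.141, 0.0, 1.573]
ft_force: [0.8, 0.0, -2.7]
finger_gap: 23.2
finger_force: 93.5
```

```bash
python3 -m inch '[{"slide":[0,0,-0.4],"spin":0,"hand":0.1},{"slide":[0,0,-0.6],"spin":0,"hand":0.1}]'
```

```text
clock: 19.27
position: [471.1, -113.0, 381.3]
orientation: [3.141, 0.0, 1.573]
ft_force: [-1.7, -0.7, 1.8]
finger_gap: 22.8
finger_force: 93.6
```

```bash
python3 -m inch '[{"slide":[0,0,-0.4],"spin":0,"hand":0.1},{"slide":[0,0,-0.6],"spin":0,"hand":0.1}]'
```

```text
clock: 19.52
position: [471.2, -113.0, 381.2]
orientation: [3.14, 0.001, 1.573]
ft_force: [-2.1, 0.3, 6.3]
finger_gap: 23.2
finger_force: 93.9
```

```bash
python3 -m inch '[{"slide":[0,0,-0.3],"spin":0,"hand":0.1},{"slide":[0,0,-0.5],"spin":0,"hand":0.1},{"slide":[0,0,-0.5],"spin":0,"hand":0.1}]'
```

```text
clock: 19.9
position: [471.3, -112.9, 381.1]
orientation: [3.14, 0.001, 1.573]
ft_force: [-1.9, -0.2, 8.2]
finger_gap: 23.2
finger_force: 94.1
```

```bash
python3 -m inch '[{"slide":[0,0,-0.3],"spin":0,"hand":0.1},{"slide":[0,0,-0.5],"spin":0,"hand":0.1},{"slide":[0,0,-0.5],"spin":0,"hand":0.1}]'
```

```text
clock: 20.27
position: [471.4, -113.0, 381.1]
orientation: [3.14, 0.001, 1.573]
ft_force: [-2.0, -0.0, 10.6]
finger_gap: 23.4
finger_force: 94.3
```

```bash
python3 -m inch '[{"slide":[0,0,-0.3],"spin":0,"hand":0.1},{"slide":[0,0,-0.7],"spin":0,"hand":0.1},{"slide":[0,0,-0.7],"spin":0,"hand":0.1}]'
```

```text
clock: 20.65
position: [471.5, -112.9, 381.0]
orientation: [3.139, 0.002, 1.573]
ft_force: [-3.2, 1.3, 14.0]
finger_gap: 23.1
finger_force: 94.6
```

```bash
python3 -m inch '[{"slide":[0,0,-0.3],"spin":0,"hand":0.1},{"slide":[0,0,-0.6],"spin":0,"hand":0.1},{"slide":[0,0,-0.6],"spin":0,"hand":0.1}]'
```

```text
clock: 21.02
position: [471.6, -112.9, 381.0]
orientation: [3.139, 0.002, 1.573]
ft_force: [-4.9, 1.2, 16.3]
finger_gap: 23.2
finger_force: 94.9
```

Solid stop: the force rose from about 9 to 19 N without motion. I'll lift clear and do one last clean tap to the same depth.

```bash
python3 -m inch '[{"slide":[0,0,4],"spin":0,"hand":0.1},{"slide":[0,0,12],"spin":0,"hand":0.1},{"slide":[0,0,12],"spin":0,"hand":0.1},{"slide":[0,0,7],"spin":0,"hand":0.1},{"slide":[0,0,5],"spin":0,"hand":0.1},{"slide":[0,0,4],"spin":0,"hand":0.1},{"slide":[0,0,3.2],"spin":0,"hand":0.1},{"slide":[0,0,2.5],"spin":0,"hand":0.1},{"slide":[0,0,1.8],"spin":0,"hand":0.1},{"slide":[0,0,1.2],"spin":0,"hand":0.1},{"slide":[0,0,0.6],"spin":0,"hand":0.1},{"slide":[0,0,0.6],"spin":0,"hand":0.1}]'
```

```text
clock: 22.52
position: [471.3, -112.9, 381.0]
orientation: [3.14, 0.002, 1.573]
ft_force: [-4.3, 0.9, 12.4]
finger_gap: 23.1
finger_force: 94.9
```

```bash
python3 -m inch '[{"slide":[0,0,-0.3],"spin":0,"hand":0.1},{"slide":[0,0,-0.6],"spin":0,"hand":0.1},{"slide":[0,0,-0.6],"spin":0,"hand":0.1}]'
```

```text
clock: 22.9
position: [471.4, -112.8, 380.9]
orientation: [3.139, 0.002, 1.573]
ft_force: [-5.3, 0.6, 15.6]
finger_gap: 22.8
finger_force: 95.1
```

```bash
python3 -m inch '[{"slide":[0,0,-0.3],"spin":0,"hand":0.1},{"slide":[0,0,-0.5],"spin":0,"hand":0.1},{"slide":[0,0,-0.5],"spin":0,"hand":0.1}]'
```

```text
clock: 23.28
position: [471.5, -112.8, 380.9]
orientation: [3.139, 0.002, 1.573]
ft_force: [-6.4, 1.9, 17.6]
finger_gap: 23.0
finger_force: 95.4
```

Last tap is solid at about 20 N contact. Returning the tamper.

```bash
python3 -m inch '[{"slide":[0,0,6],"spin":0,"hand":0.1},{"slide":[0,0,20],"spin":0,"hand":0.1},{"slide":[0,0,40],"spin":0,"hand":0.1},{"slide":[-4,-50,45],"spin":0,"hand":0.1},{"slide":[-8,-100,45],"spin":0,"hand":0.1},{"slide":[-11.5,-145,45],"spin":0,"hand":0.1},{"slide":[-11.5,-163,20],"spin":0,"hand":0.1},{"slide":[-11.5,-163,-40],"spin":0,"hand":0.1},{"slide":[-11.5,-163,-90],"spin":0,"hand":0.1},{"slide":[-11.5,-163,-125],"spin":0,"hand":0.1},{"slide":[-11.5,-163,-138],"spin":0,"hand":0.1},{"slide":[-11.5,-163,-138],"spin":0,"hand":0.1},{"slide":[-11.5,-163,-138],"spin":0,"hand":0.1}]'
python3 - <<'E'
from h import *
c=cap('scene'); c2=cap('top')
b=c['color'][:,:,::-1][130:330,210:410];t=c2['color'][:,:,::-1][150:300,220:370]
cv2.imwrite('pics/i.png',np.hstack([cv2.resize(x,(400,400),interpolation=2) for x in (b,t)]))
E
```

```text
clock: 24.9
position: [460.3, -276.4, 241.1]
orientation: [3.139, 0.002, 1.573]
ft_force: [0.4, -0.0, -3.2]
finger_gap: 22.8
finger_force: 94.0
```

View pics/i.png

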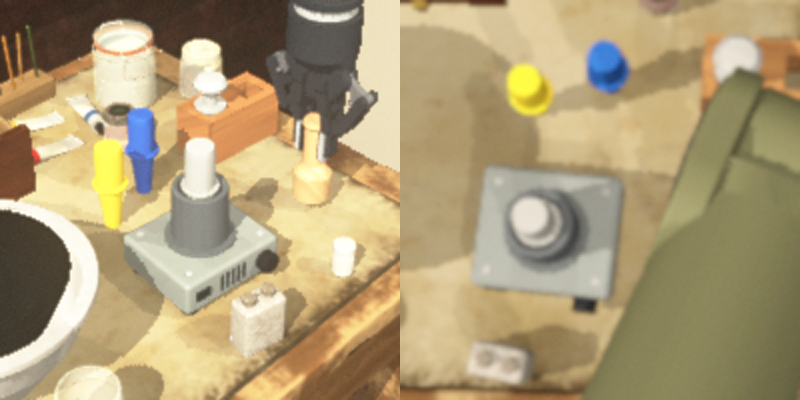

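The arbor stands upright and lower, with its flange now at the rim (200,180). The tamper hangs just above its old spot. Lowering it now.

```bash
python3 -m inch '[{"slide":[0,0,-5],"spin":0,"hand":0.1},{"slide":[0,0,-9],"spin":0,"hand":0.1},{"slide":[0,0,-11],"spin":0,"hand":0.1},{"slide":[0,0,-11],"spin":0,"hand":0.1}]'; python3 -m inch '[{"slide":[0,0,-0.7],"spin":0,"hand":0.1},{"slide":[0,0,-1],"spin":0,"hand":0.1}]'
```

```text
clock: 25.5
position: [459.3, -276.0, 228.5]
orientation: [-3.141, -0.0, 1.573]
ft_force: [-1.9, 1.7, 2.9]
finger_gap: 22.6
finger_force: 94.3
clock: 25.75
position: [459.4, -276.0, 228.5]
orientation: [-3.141, 0.0, 1.573]
ft_force: [-5.4, 2.1, 10.6]
finger_gap: 22.9
finger_force: 94.8
```

On the table. Back off slightly, open, rise and withdraw.

```bash
python3 -m inch '[{"slide":[0,0,1],"spin":0,"hand":0.1},{"slide":[0,0,1],"spin":0,"hand":0.6},{"slide":[0,0,1],"spin":0,"hand":0.6},{"slide":[0,0,1],"spin":0,"hand":0.6},{"slide":[0,0,1],"spin":0,"hand":0.6},{"slide":[0,0,15],"spin":0,"hand":0.6},{"slide":[0,0,50],"spin":0,"hand":0.6},{"slide":[0,0,100],"spin":0,"hand":0.6},{"slide":[0,0,150],"spin":0,"hand":0.6},{"slide":[0,-40,170],"spin":0,"hand":0.6},{"slide":[0,-60,170],"spin":0,"hand":0.6},{"slide":[0,-60,170],"spin":0,"hand":0.6}]'
python3 - <<'E'
from h import *
for n in('scene','wrist'):
  c=cap(n)
  for t,z in (('tamper',0),('mouth',106)):
    for r in robot.landmark_of(t,n)[:1]: print(n,t,r['confidence'],at_z(c,r['point'],z).round(1))
  save(c,n+'9.png')
a,b=[cv2.imread(f'pics/{n}9.png') for n in('scene','wrist')]
cv2.imwrite('pics/j.png',np.hstack([cv2.resize(a[130:330,210:410],(400,400)),b[:,120:520]]))
E
```

```text
clock: 27.25
position: [458.5, -337.2, 395.9]
orientation: [-3.14, -0.002, 1.57]
ft_force: [0.3, 0.1, 0.1]
finger_gap: 51.6
finger_force: 0.0
scene tamper 0.8 [ 453.4 -266.6    0. ]
scene mouth 0.59 [ 481.6 -125.6  106. ]
wrist tamper 0.85 [ 461.2 -277.8    0. ]
```

View pics/j.png

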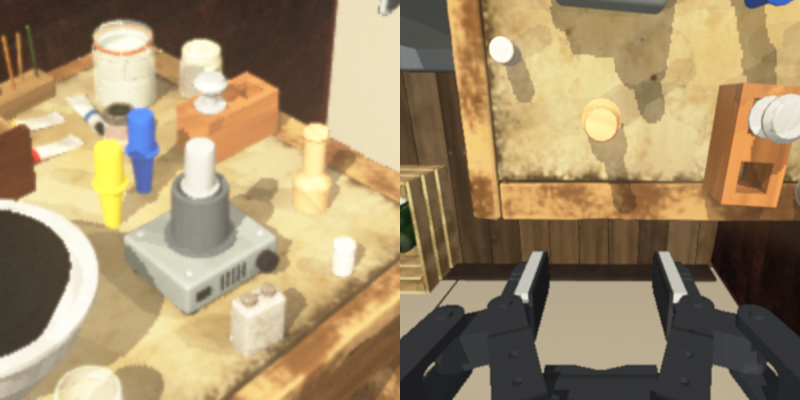

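The tamper stands upright at (312,185), the arbor is seated in the nose at (200,190), and everything else is unmoved. Signing off.

```bash
python3 -c "
from plant import robot
print(robot.sign_off())"
```

```text
the job is handed in; nothing more can be done
None
```

The arbor is seated in the mill and was tapped down in three separate taps to a solid stop, the last at about 20 N and no reading above that. The tamper is back upright about where it started, nothing else was seen to move, and I signed off at about 27 s; no verdict was returned.

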